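# Stand the solder reel holder up and load it

## Task

The solder reel holder has been knocked over. Set it upright again clear of its round parking pad and let go of it, then take it by its post, move it onto the middle of the pad, and slide the reel of solder down over the post onto the black collar. Never let the holder fall or drop, and leave the spray can, the jar and the multimeter where they are.

Things in the scene. Friction and masses are not known exactly. Their poses are not given: they have to be found in the camera images.
- stand: reel holder, 0.45 kg: steel base plate 70 x 70 x 12 mm, in its middle an aluminium post 18 mm thick, 150 mm high in all (top 3 mm chamfered), with a black collar 32 mm across at 80 to 86 mm. Origin: centre of the base's underside; z up the post, x and y along the base's sides. At first it lies toppled on its base's +x edge and the post's end, z pointing 11 degrees below level
- reel: reel of solder, a rigid short tube lying flat: green flanges 60 mm in diameter, 4 mm thick, bright winding 57 mm in diameter between, 32 mm high in all, through bore 22 mm in diameter along z. Origin: centre of the underside, z up. About 0.2 kg. Either face may end up on top
- pad: fixed round parking pad, black with a white rim, 110 mm in diameter, 3 mm thick. Origin: centre of its underside on the bench, z up (its top is 3 mm above the origin)
- can: bystander: upright yellow and blue spray can with a red cap, 45 mm in diameter, 118 mm high, on the robot's side of the pad. Origin: centre of the underside, z up
- jar: bystander: small amber jar with a black lid, 48 mm in diameter, 42 mm high, on the far side of the pad. Origin: centre of the underside, z up
- meter: bystander: red multimeter lying flat, 150 x 74 x 34 mm, knob to 44 mm. Origin: centre of the underside, long side along its x, z up

How it is judged:
By the outcome, as a careful person would: the job done as asked, in the order asked, and still so for the second after the job is handed in, with the robot touching nothing.
It also fails if it takes over 72 s, if anything falls off the work surface, if the arm or the gripper's body presses on something with over 40 N, if the wrist force passes 120 N, or if a joint passes its speed limit or range.

## Robot

A 6-joint arm with a two-finger parallel gripper is mounted at the origin on the work surface. World frame = base frame: x ahead of the robot, y to its left, z up, the work surface at z = 0. Lengths are in mm, angles in rad, forces in N, time in s.
With the tool pointing down it reaches from about 350 to 775 mm from the base axis. Payload 7.3 kg.
Tool frame: the origin (TCP) lies midway between the tips of the shut fingers; the grasp point (between the pads) lies 19 mm behind it; z points along the fingers, y is the direction in which the jaws open and shut (so a half turn about z gives the same grasp; the last joint's range is limited). The gripper opens to 92 mm and grips with 3 to 60 N. Pads are 19 mm wide; open, the fingers measure 130 mm over their backs; the gripper's body (75 mm by 190 mm) begins 47 mm behind the grasp point.
Start: joints at [1.161, 0.342, 1.524, -0, 1.275, -0.146], TCP at [136.879, 506.862, 226.741] pointing down, gripper open.
Joint ranges: [-2.53, 2.53], [-0.77, 2.02], [0.04, 2.7], [-1, 4.14], [0.28, 2.66], [-3.11, 3.11]. Speed limits (rad/s): [2.57, 2.57, 3.14, 3.14, 3.14, 3.14].

## Interface

Orientations are given as [roll, pitch, yaw] about the fixed x, y, z axes, in that order (R = Rz(yaw) Ry(pitch) Rx(roll)).
In Python, from plant import sensors, imaging, ticket gives the robot as it stands. The module is installed in compiled form; this text tells all that it offers.
- The arm moves only by the tool arm_command, never from a script. Its argument "increments" is one flat list of numbers, 5 for each row, row after row: the closure, from 0 (fully open) to 1 (shut), then the shift along the tool's x, y, z in mm, then the turn about the tool's z in degrees. In form: [hand, dx, dy, dz, spin, hand, dx, dy, dz, spin, ...]. A call has 1 to 20 rows; each row is the pose to reach, as a shift and turn from the pose commanded when the call began, along the tool's axes at that moment; what a row does not reach only later rows make up. A row lasts 1/8 s, in which the tool goes at most 62.5 mm and 10.7 degrees, less where a joint would pass 70% of its speed; a pose out of reach is approached as far as the arm can. A call with a gripper value outside its range is refused whole. The fingers move at their own pace and stop on an object; the grip force is fixed at half the most. Time passes only in rows, so rows that repeat a pose let the fingers close. It gives the time, the measured TCP pose, the force and the opening at its end, in the units of the state.
- sensors.get_obs(): the state, without advancing time (a new reading comes with each control period).
- imaging.capture(name): name is "side" or "top"; returns the picture (420x560x3 uint8, blue, green, red); there is no depth.
- imaging.calibration(name): a dict with "fx", "fy", "cx", "cy" (pixels), "world_to_cam" (4x4, takes a point from world to camera coordinates). Camera axes: x right, y down, z forward; pixel columns grow to the right and rows downward; lengths in mm; the calibration is good to about 2 mm. A picture is of the moment at which its call begins. calibration takes no time and is no camera call.
- ticket.close_job(): hands the job in, once; it reports no verdict.
The state is a dict: "time": time; "joint_positions": joint angles; "dq": joint speeds; "tau": joint torques, N m; "tool_pos": TCP position; "tcp_rot": TCP orientation; "contact_force": force on the tool from outside, world axes, zero at the start; "moment": the same for the moment, N m; "grip_width": finger opening in mm.
Only numpy, scipy, OpenCV 4.12 (cv2) and the standard library are available. Lean on these libraries where they do the work, as an engineer would, in place of code of your own. Each camera call takes 0.05 s, during which the arm holds its last target. There are 200 camera calls.

## Working session

There is one attempt and no reset: what is moved stays moved. The work goes in short steps, Python scripts to look and compute and a tool call to move; the robot and the scene stay as the last step left them, time stands still between calls to the robot, and variables do not carry over. Pictures are saved under pics/ and viewed, about 8 in all and at most 12, crops included, and the job is handed in when it is done.

Besides the shell and the picture viewer there is one more tool, called by a JSON object that holds its "api" and its "payload", one argument or row to a line. arm_command: Moves the arm, as the interface text tells. Its arguments: {"type":"object","properties":{"increments":{"type":"array","items":{"type":"number"}}},"required":["increments"]}

```bash
mkdir -p pics; ls
python3 - <<'E'
from plant import sensors, imaging
import cv2, numpy as np
np.set_printoptions(precision=4,suppress=True)
o=sensors.get_obs(); print(o)
for n in("side","top"):
    cv2.imwrite(f"pics/{n}0.png",imaging.capture(n)); c=imaging.calibration(n); print(n,c)
E
```

```text
pics
{'time': 0.0, 'joint_positions': array([ 1.161 ,  0.3427,  1.525 ,  0.    ,  1.2754, -0.146 ]), 'dq': array([-0.0018,  0.0004, -0.0013, -0.0011,  0.0006,  0.    ]), 'tau': array([ -0.0018, -43.1233, -24.4215,   0.0716,   0.0561,  -0.0001]), 'tool_pos': array([136.7141, 506.4786, 226.0475]), 'tcp_rot': array([-3.1401, -0.0002,  2.8778]), 'contact_force': array([0.0493, 0.4432, 0.128 ]), 'moment': array([-0.0061,  0.053 ,  0.025 ]), 'grip_width': 91.69039626034439}
side {'fx': 533.756386082117, 'fy': 533.756386082117, 'cx': 274.68932440661547, 'cy': 210.55477260125096, 'world_to_cam': array([[   0.7554,   -0.6552,   -0.0111, -447.4611],
       [  -0.4877,   -0.5507,   -0.6774,  337.2508],
       [   0.4377,    0.5171,   -0.7355,  952.9021],
       [   0.    ,    0.    ,    0.    ,    1.    ]])}
top {'fx': 506.24877217432737, 'fy': 506.24877217432737, 'cx': 289.1568973876459, 'cy': 207.85942037561605, 'world_to_cam': array([[   0.0112,   -0.9996,   -0.0245,   19.0032],
       [  -0.9946,   -0.0086,   -0.1036,  583.3263],
       [   0.1033,    0.0256,   -0.9943, 1341.6049],
       [   0.    ,    0.    ,    0.    ,    1.    ]])}
```

View pics/side0.png

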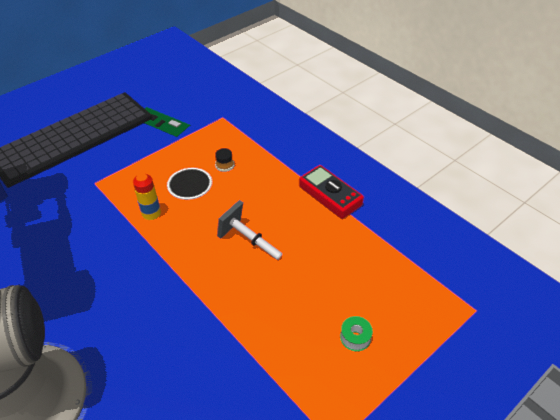

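View pics/top0.png

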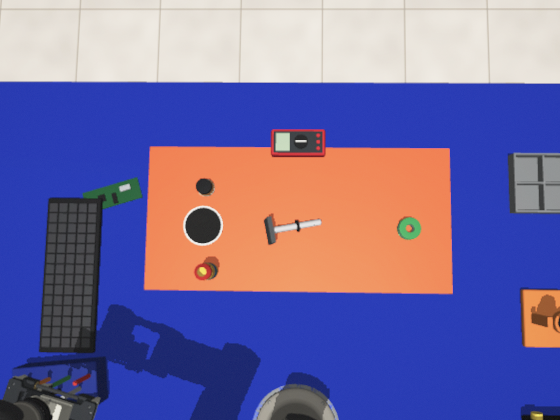

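The side view shows the stand lying with its base at about (230,218), post end at (280,257) and collar at (257,239). The reel is at (356,333), the pad at (190,183), the can at (147,197), the jar at (224,159) and the meter at (332,190). The top view agrees: base (270,229), post end (321,222), pad (203,226), reel (409,228).

```bash
cat > h.py <<'E'
import numpy as np, cv2
from plant import sensors, imaging
from scipy.optimize import least_squares
np.set_printoptions(precision=2,suppress=True)
C={n:imaging.calibration(n) for n in("side","top")}
def proj(n,p):
    c=C[n];p=np.atleast_2d(p);q=p@c["world_to_cam"][:3,:3].T+c["world_to_cam"][:3,3]
    return np.c_[c["fx"]*q[:,0]/q[:,2]+c["cx"],c["fy"]*q[:,1]/q[:,2]+c["cy"]]
def back(n,uv,z):
    c=C[n];R=c["world_to_cam"][:3,:3];t=c["world_to_cam"][:3,3];o=-R.T@t
    d=R.T@np.array([(uv[0]-c["cx"])/c["fx"],(uv[1]-c["cy"])/c["fy"],1]);return o+d*(z-o[2])/d[2]
def tri(a,b):
    return least_squares(lambda p:np.r_[proj("side",p)[0]-a,proj("top",p)[0]-b],[400,0,20])
def blob(m,roi):
    x0,y0,x1,y1=roi;k=np.zeros_like(m);k[y0:y1,x0:x1]=m[y0:y1,x0:x1]
    n,l,s,c=cv2.connectedComponentsWithStats(k.astype(np.uint8));i=1+np.argmax(s[1:,4]);return l==i,c[i],s[i]
E
python3 - <<'E'
from h import *
R={"side":dict(reel=(330,305,390,365),pad=(163,160,215,208),post=(215,195,290,265)),"top":dict(reel=(390,210,430,245),pad=(180,203,226,248),post=(258,205,330,250))}
out=[]
for n in("side","top"):
    im=cv2.imread(f"pics/{n}0.png");h=cv2.cvtColor(im,cv2.COLOR_BGR2HSV).astype(int);H,S,V=h[...,0],h[...,1],h[...,2]
    m,c,s=blob((H>45)&(H<80)&(S>100),R[n]["reel"]);print(n,"reel",c,s,back(n,c,32))
    cn=max(cv2.findContours(m.astype(np.uint8),0,1)[0],key=len);e=cv2.fitEllipse(cn);print(" ell",e,back(n,e[0],32))
    m,c,s=blob((S<70)&(V>150),R[n]["pad"]);cn=max(cv2.findContours(m.astype(np.uint8),0,1)[0],key=len)
    e=cv2.fitEllipse(cn);print(n,"pad",e,back(n,e[0],3))
    m,c,s=blob((S<70)&(V>130),R[n]["post"]);print(n,"post",c,s)
    x0,y0,x1,y1=R[n]["post"];cr=cv2.resize(im[y0:y1,x0:x1],None,fx=8,fy=8,interpolation=cv2.INTER_CUBIC);out.append(cr[:600,:600] if n=="side" else cr)
    # can/jar base guess
cv2.imwrite("pics/cside.png",out[0]);cv2.imwrite("pics/ctop.png",out[1])
for nm,a in dict(can_base=(150,213),jar_base=(224,166)).items(): print(nm,back("side",a,0))
E
```

```text
side reel [356.58 330.  ] [342 317  30  27 567] [ 531.61 -305.69   32.  ]
 ell ((356.5494689941406, 329.90631103515625), (26.093645095825195, 30.354677200317383), 109.7934341430664) [ 531.71 -305.52   32.  ]
side pad ((189.04039001464844, 183.109375), (29.91168212890625, 44.09052658081055), 81.17483520507812) [535.68 257.46   3.  ]
side post [268.15 247.88] [256 237  26  22 220]
top reel [409.38 227.97] [399 218  22  21 308] [ 531.54 -298.22   32.  ]
 ell ((409.40142822265625, 227.95901489257812), (20.423858642578125, 21.03070068359375), 113.7763671875) [ 531.57 -298.29   32.  ]
top pad ((202.585205078125, 225.25164794921875), (38.751705169677734, 39.20656967163086), 43.47700119018555) [535.53 264.54   3.  ]
top post [285.05 227.6 ] [274 223  23  10 147]
can_base [410.67 238.3    0.  ]
jar_base [639.91 252.44   0.  ]
```

View pics/cside.png

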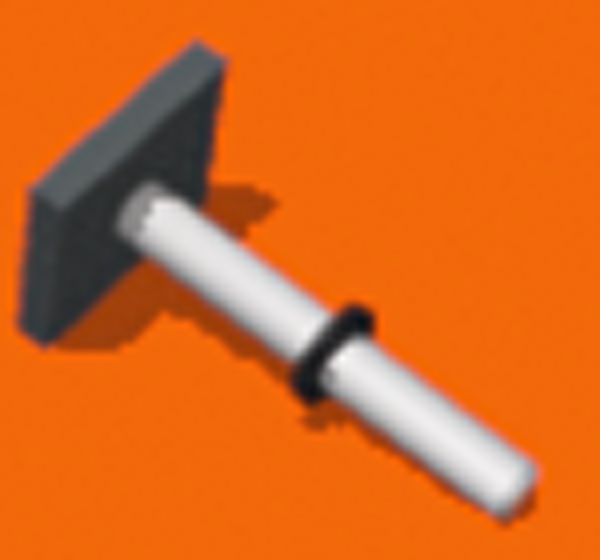

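View pics/ctop.png

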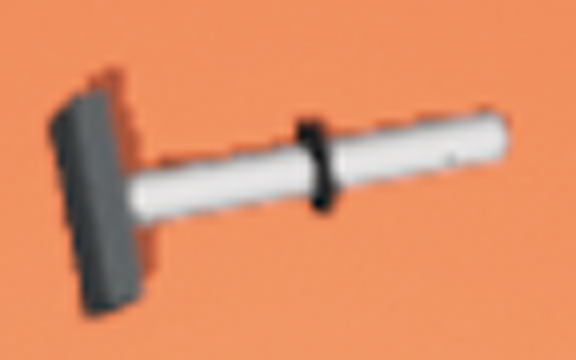

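The crops show the side view's post tip at about (279,256), collar (256.2,238.8) and junction (232,221). In the top view they are tip (320.5,221.7), collar (297,225) and junction (275,229). The two cameras disagree by about 7 mm in y, so I'll fit the stand in each one separately.

```bash
cat > st.py <<'E'
from h import *
def stand(p,P):  # P stand pts; p=(pivot-edge xy, azimuth of post)
    t=np.radians(10.9);x,y,a=p;u=np.array([np.cos(a),np.sin(a),0]);Z=np.array([0,0,1.])
    zs=u*np.cos(t)-Z*np.sin(t); xs=-Z*np.cos(t)-u*np.sin(t); ys=np.cross(zs,xs)
    P=np.atleast_2d(P)-[35,0,12]   # edge (35,.,12) on bench at x,y
    return np.array([x,y,0])+P@np.array([xs,ys,zs])
E
python3 - <<'E'
from st import *
cv=lambda l,o:(np.array(l,float)+.5)/8-.5+o
F={"side":([[0,0,150],[0,0,83],[-9,0,12],[-35,35,12],[-35,-35,12],[35,-35,12],[-35,35,0],[-35,-35,0],[35,-35,0]],
 cv([(520,494),(333,354),(145,190),(228,62),(60,208),(45,346),(200,42),(38,188),(20,327)],(215,195))),
 "top":([[0,0,149],[0,0,83],[-35,35,12],[-35,-35,0],[-35,35,0]],cv([(506,137),(316,166),(102,90),(85,318),(62,103)],(258,205)))}
for n,(P,uv) in F.items():
    r=least_squares(lambda p:(proj(n,stand(p,P))-uv).ravel(),[510,150,-1.5]);print(n,r.x,np.degrees(r.x[2]),"\n",r.fun.reshape(-1,2).T)
    print(" grip z118",stand(r.x,[0,0,118]))
P=[F[n][0] for n in F]
r=least_squares(lambda p:np.r_[(proj("side",stand(p,P[0]))-F["side"][1]).ravel(),(proj("top",stand(p,P[1]))-F["top"][1]).ravel()],[510,150,-1.5]);print(r.x,r.fun.reshape(-1,2).mean(0))
for n in C: R=C[n]["world_to_cam"];print(n,-R[:3,:3].T@R[:3,3])
E
```

```text
side [522.83  72.68  -1.38] -78.94761432873001 
 [[ 0.56  0.17 -0.41  0.49  0.38  0.41 -0.12 -1.04 -0.45]
 [ 0.62  0.08 -0.22 -0.26  0.28  0.62 -0.8  -0.41 -0.1 ]]
 grip z118 [[544.05 -35.98  14.32]]
top [519.72  80.2   -1.38] -78.96787837376091 
 [[-1.31 -0.85 -0.28  2.08  0.26]
 [ 0.46  0.82  0.4  -1.12 -0.49]]
 grip z118 [[540.9  -28.46  14.32]]
[522.13  75.18  -1.37] [ 0.08 -0.69]
side [  85.33 -600.25  924.34]
top [ 441.33  -10.28 1394.87]
```

```bash
cat > pl.py <<'E'
import sys,json,numpy as np
# python3 pl.py x,y,z,az x,y,z,az ... : shift (dx dy dz spin) of each from the commanded pose in cmd.json
c=np.array(json.load(open("cmd.json")));a=np.radians(c[3])
for s in sys.argv[1:]:
    t=np.array([float(v) for v in s.split(",")]);d=t-c
    print(s,"->",np.round([d[0]*np.cos(a)+d[1]*np.sin(a), d[0]*np.sin(a)-d[1]*np.cos(a), -d[2], -((d[3]+180)%360-180)],1))
E
echo "[136.88,506.86,226.74,164.9]">cmd.json; python3 pl.py 542,-32,226,101 542,-32,80,101
```

```text
542,-32,226,101 -> [-531.5 -414.7    0.7   63.9]
542,-32,80,101 -> [-531.5 -414.7  146.7   63.9]
```

{"api": "arm_command", "payload": {
  "increments": [0.3,-30,-23,0,4,0.3,-75,-58,0,10,0.3,-120,-94,0,16,0.3,-165,-129,0,22,0.3,-210,-164,0,28,0.3,-255,-199,0,34,0.3,-300,-234,0,40,0.3,-345,-269,0,46,0.3,-390,-304,0,51,0.3,-435,-340,0,56,0.3,-480,-375,0,60,0.3,-515,-402,0,63,0.3,-531.5,-414.7,20,63.9,0.3,-531.5,-414.7,60,63.9,0.3,-531.5,-414.7,100,63.9,0.3,-531.5,-414.7,135,63.9,0.3,-531.5,-414.7,146.7,63.9,0.3,-531.5,-414.7,146.7,63.9,0.3,-531.5,-414.7,146.7,63.9]
}}

```text
time: 2.48
tool_pos: [542.8, -32.2, 81.4]
tcp_rot: [3.139, 0.001, 1.763]
contact_force: [-0.8, -0.3, -0.4]
grip_width: 64.4
```

```bash
echo "[542,-32,80,101]">cmd.json
python3 - <<'E'
from h import *
o=sensors.get_obs();print(o["time"],o["tool_pos"],np.degrees(o["tcp_rot"]),o["grip_width"])
out=[]
for n in("side","top"):
    im=imaging.capture(n);cv2.imwrite(f"pics/{n}1.png",im)
    p=proj(n,o["tool_pos"])[0];print(n,"TCP",p)
    x,y=np.int32(p);x0,y0=x-50,y-40;print(x0,y0)
    out.append(cv2.resize(im[y0:y0+75,x0:x0+100],None,fx=4,fy=4,interpolation=cv2.INTER_CUBIC))
    cv2.drawMarker(out[-1],tuple(np.int32(((p-[x0,y0])+.5)*4-.5)),(255,255,0),0,9,1)
cv2.imwrite("pics/a1.png",np.hstack(out))
E
```

```text
2.475 [542.84 -32.21  81.39] [179.86   0.05 100.99] 64.42680197464692
side TCP [266.44 227.39]
216 187
top TCP [310.42 221.43]
260 181
```

View pics/a1.png

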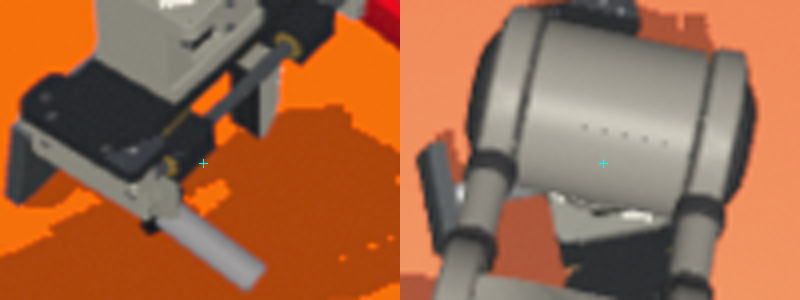

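The side crop shows the right fingertip near (265,137) and the left one near (152,230), on either side of the post. The top view hides the fingers. I'll overlay the predicted finger boxes on the side view to get that camera's bias.

Run:
```python
from st import *
im=cv2.imread("pics/side1.png");x0,y0=205,180;k=8
big=cv2.resize(im[y0:y0+75,x0:x0+95],None,fx=k,fy=k,interpolation=cv2.INTER_CUBIC)
S=lambda p:tuple(np.int32((p-[x0,y0]+.5)*k-.5))
T=np.array([542.84,-32.21,81.4]);a=np.radians(101);ex=np.array([np.cos(a),np.sin(a),0]);ey=np.array([np.sin(a),-np.cos(a),0])
for s in(1,-1):
    for zz in(0,):
        q=[T+s*ey*w+ex*b+[0,0,zz] for w,b in((32.2,-9.5),(32.2,9.5),(51.2,9.5),(51.2,-9.5))]
        P=[S(p) for p in proj("side",q)]
        for i in range(4):cv2.line(big,P[i],P[(i+1)%4],(255,255,0) if s>0 else (0,255,0),1)
        for i in range(4):cv2.line(big,P[i],S(proj("side",q[i]+np.array([0,0,38]))[0]),(255,255,255),1)
cv2.imwrite("pics/a2.png",big)
```

```text
(no output)
```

View pics/a2.png

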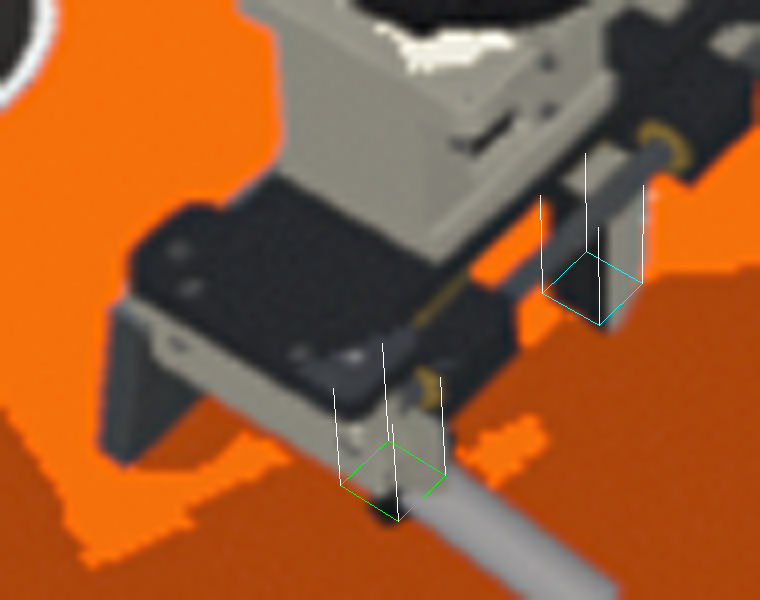

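The predicted boxes match the real fingers to about 0.5 px, with right tip at (610,330) against (600,325) and left at (390,522) against (398,522). I'll trust the side camera and treat the top one as biased. Next I descend at the side-fit grip point and close.

```bash
python3 pl.py 544,-36,80,101 544,-36,4,101
```

```text
544,-36,80,101 -> [-4.3  1.2 -0.  -0. ]
544,-36,4,101 -> [-4.3  1.2 76.  -0. ]
```

{"api": "arm_command", "payload": {
  "increments": [0.3,-4.3,1.2,15,0,0.3,-4.3,1.2,35,0,0.3,-4.3,1.2,55,0,0.3,-4.3,1.2,68,0,0.3,-4.3,1.2,74,0,0.3,-4.3,1.2,76,0,0.3,-4.3,1.2,76,0,0.5,-4.3,1.2,76,0,0.65,-4.3,1.2,76,0,0.75,-4.3,1.2,76,0,0.8,-4.3,1.2,76,0,0.85,-4.3,1.2,76,0,1,-4.3,1.2,76,0,1,-4.3,1.2,76,0,1,-4.3,1.2,76,0,1,-4.3,1.2,76,0]
}}

```text
time: 4.58
tool_pos: [544.0, -36.1, 4.0]
tcp_rot: [3.141, -0.0, 1.763]
contact_force: [1.4, -0.5, -0.3]
grip_width: 17.1
```

```bash
echo "[544,-36,4,101]">cmd.json
python3 - <<'E'
from h import *
o=sensors.get_obs();print(o["time"],o["tool_pos"],o["contact_force"],o["grip_width"],o["moment"])
E
```

```text
4.575 [543.98 -36.07   4.04] [ 1.44 -0.51 -0.32] 17.122556163678986 [-0.12 -0.09 -0.04]
```

Run:
```python
import numpy as np
def g(f):
    f=np.radians(f);c,s=np.cos(f),np.sin(f)
    return np.array([106*c-35*s,106*s+35*c] if f<=0 else [-12+118*c-35*s,118*s+35*c])
g0=g(-10.9)
for f in[-8,-5,-2,0,4,8,12,16,20,24,28,32,36,40,44,48,52,56,60,64,68,72,75,78,81,84,86,88,89,90]:
    d=g(f)-g0;print(f,np.round([-d[0],-d[1]],1))
```

```text
-8 [ 0.9 -5.6]
-5 [  2.1 -11.3]
-2 [  3.5 -17. ]
0 [  4.7 -20.7]
4 [  7.4 -28.8]
8 [ 10.7 -36.8]
12 [ 14.6 -44.4]
16 [ 18.9 -51.8]
20 [ 23.8 -58.9]
24 [ 29.1 -65.6]
28 [ 34.9 -72. ]
32 [ 41.2 -77.9]
36 [ 47.8 -83.3]
40 [ 54.8 -88.3]
44 [ 62.1 -92.8]
48 [ 69.8 -96.8]
52 [  77.6 -100.2]
56 [  85.7 -103.1]
60 [  94.  -105.4]
64 [ 102.4 -107.1]
68 [ 111.  -108.2]
72 [ 119.5 -108.7]
75 [ 126.  -108.7]
78 [ 132.4 -108.4]
81 [ 138.8 -107.7]
84 [ 145.2 -106.7]
86 [ 149.4 -105.8]
88 [ 153.6 -104.8]
89 [ 155.6 -104.3]
90 [ 157.7 -103.7]
```

{"api": "arm_command", "payload": {
  "increments": [1,0.9,0,-5.6,0,1,2.1,0,-11.3,0,1,3.5,0,-17,0,1,4.7,0,-20.7,0,1,7.4,0,-28.8,0,1,10.7,0,-36.8,0,1,14.6,0,-44.4,0,1,18.9,0,-51.8,0,1,23.8,0,-58.9,0,1,29.1,0,-65.6,0,1,34.9,0,-72,0,1,41.2,0,-77.9,0,1,47.8,0,-83.3,0,1,54.8,0,-88.3,0,1,54.8,0,-88.3,0]
}}

```text
time: 6.45
tool_pos: [533.7, 18.1, 93.0]
tcp_rot: [3.14, 0.001, 1.763]
contact_force: [0.1, -4.1, 4.5]
grip_width: 17.5
```

Run:
```python
from st import *
o=sensors.get_obs();print(o["time"],o["tool_pos"],o["contact_force"],o["grip_width"],o["moment"])
im=imaging.capture("side");x0,y0=180,150
cv2.imwrite("pics/a3.png",cv2.resize(im[y0:y0+110,x0:x0+140],None,fx=5,fy=5,interpolation=cv2.INTER_CUBIC))
```

```text
6.45 [533.71  18.09  93.01] [ 0.11 -4.05  4.54] 17.534758508108663 [-0.95 -0.11  0.03]
```

View pics/a3.png

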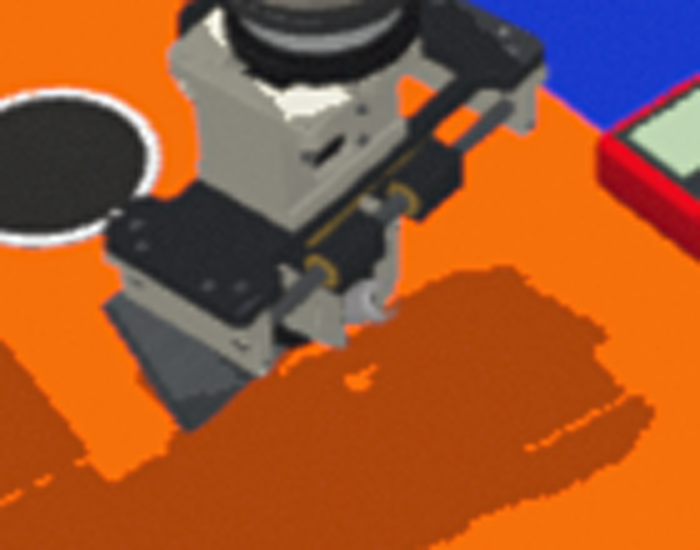

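The image shows the stand tilted up about 40°, with its lower edge corner at (190,430) still on the bench and the post held between the fingers. I'll continue the arc.

{"api": "arm_command", "payload": {
  "increments": [1,7.3,0,-5,0,1,15,0,-9,0,1,22.8,0,-12.5,0,1,30.9,0,-15.5,0,1,39.2,0,-18,0,1,47.6,0,-19.7,0,1,56.2,0,-21,0,1,64.7,0,-21.5,0,1,71.2,0,-21.5,0,1,71.2,0,-21.5,0]
}}

```text
time: 7.75
tool_pos: [520.1, 88.9, 114.8]
tcp_rot: [3.14, -0.001, 1.764]
contact_force: [-0.3, -1.2, 10.5]
grip_width: 17.7
```

Run:
```python
from st import *
o=sensors.get_obs();print(o["time"],o["tool_pos"],o["contact_force"],o["grip_width"],o["moment"])
```

```text
7.75 [520.07  88.95 114.82] [-0.34 -1.23 10.54] 17.717206077877123 [-0.52 -0.03  0.01]
```

{"api": "arm_command", "payload": {
  "increments": [1,3.2,0,-0.8,0,1,6.4,0,-1,0,1,12.8,0,-0.3,0,1,19.2,0,0.7,0,1,23.4,0,1.7,0,1,27.6,0,2.7,0,1,29.6,0,3.1,0,1,31.7,0,3.6,0,1,31.7,0,3.6,0]
}}

```text
time: 8.88
tool_pos: [514.1, 119.9, 111.4]
tcp_rot: [3.14, -0.001, 1.763]
contact_force: [-1.1, 1.5, 13.6]
grip_width: 17.0
```

Run:
```python
from st import *
o=sensors.get_obs();print(o["time"],o["tool_pos"],o["contact_force"],o["grip_width"],o["moment"])
im=imaging.capture("side");x0,y0=150,120
cv2.imwrite("pics/a4.png",cv2.resize(im[y0:y0+110,x0:x0+140],None,fx=5,fy=5,interpolation=cv2.INTER_CUBIC))
```

```text
8.875 [514.1  119.89 111.35] [-1.05  1.52 13.59] 17.04830267899194 [-0.31  0.06 -0.01]
```

View pics/a4.png

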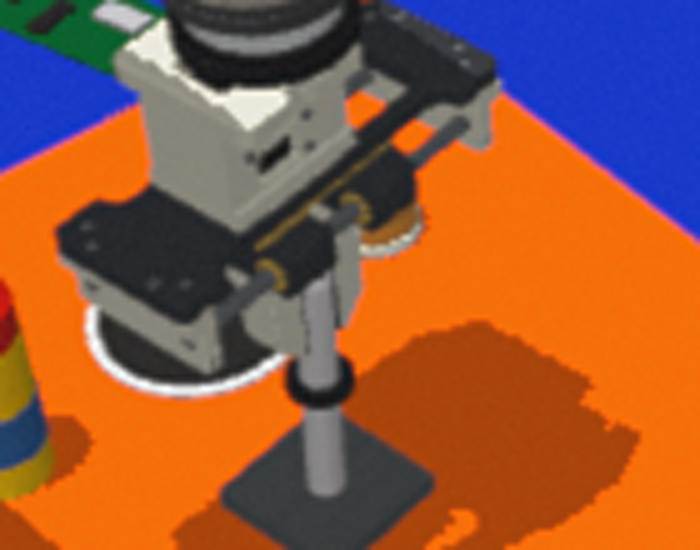

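The stand looks upright. The base is centred near crop (328,488), which is clear of the pad rim at (190,390), and the post is in the fingers. It is pressing on the bench with about 14 N, so I'll relieve that and check the tilt numerically.

{"api": "arm_command", "payload": {
  "increments": [1,0,0,-0.5,0,1,0,0,-1,0,1,0,0,-1,0]
}}

```text
time: 9.3
tool_pos: [514.0, 119.5, 111.5]
tcp_rot: [3.141, -0.001, 1.763]
contact_force: [0.9, 1.4, 6.3]
grip_width: 17.1
```

Run:
```python
from st import *
o=sensors.get_obs();print(o["time"],o["tool_pos"],o["contact_force"],o["grip_width"],o["moment"])
uv=lambda x,y:((x+.5)/5-.5+150,(y+.5)/5-.5+120)
print("post foot",back("side",uv(325,489),12),"collar",back("side",uv(320,379),83))
for c in((222,494),(435,483),(340,417)):print(back("side",uv(*c),12))
```

```text
9.3 [513.97 119.52 111.48] [0.91 1.43 6.34] 17.11724404720653 [-0.23 -0.32 -0.04]
post foot [510.79 116.74  12.  ] collar [515.   114.93  83.  ]
[473.43 145.68  12.  ]
[551.03  86.08  12.  ]
[543.39 148.82  12.  ]
```

{"api": "arm_command", "payload": {
  "increments": [1,0,0,-0.5,0,1,0,0,-0.5,0,0.78,0,0,-0.5,0,0.75,0,0,-0.5,0,0.7,0,0,-0.5,0,0.65,0,0,-0.5,0,0.55,0,0,-0.5,0,0.45,0,0,-0.5,0,0.4,0,0,-0.5,0,0.4,0,0,-0.5,0,0.4,0,0,-15,0,0.4,0,0,-35,0,0.4,0,0,-60,0,0.4,0,0,-75,0,0.4,0,0,-80,0,0.4,0,0,-80,0]
}}

```text
time: 11.3
tool_pos: [513.7, 118.7, 191.1]
tcp_rot: [-3.141, -0.0, 1.763]
contact_force: [1.0, 0.2, 0.6]
grip_width: 55.1
```

Run:
```python
from st import *
o=sensors.get_obs();print(o["time"],o["tool_pos"],o["contact_force"],o["grip_width"],np.degrees(o["tcp_rot"]))
im=imaging.capture("side");x0,y0=130,110
cv2.imwrite("pics/side5.png",im)
cv2.imwrite("pics/a5.png",cv2.resize(im[y0:y0+130,x0:x0+160],None,fx=5,fy=5,interpolation=cv2.INTER_CUBIC)[:600])
```

```text
11.3 [513.67 118.75 191.13] [0.95 0.16 0.59] 55.13991900604489 [-179.99   -0.01  100.99]
```

View pics/a5.png

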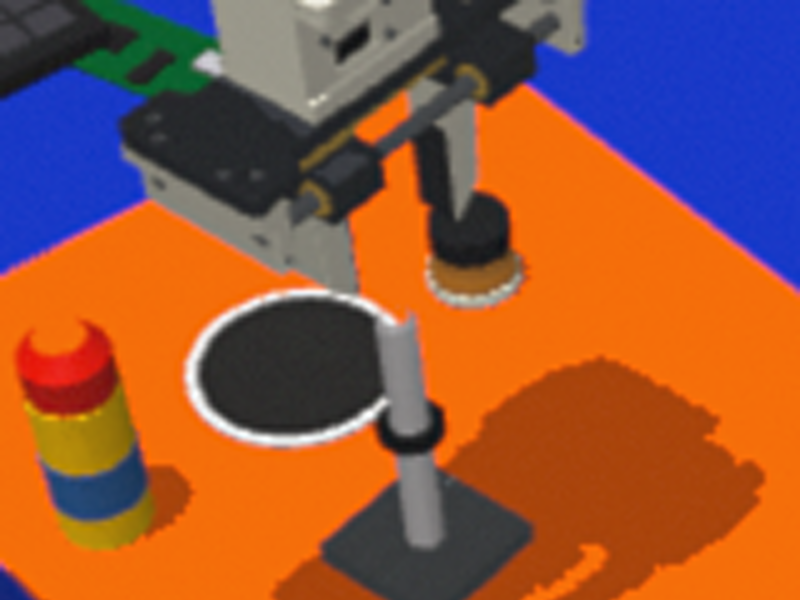

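The holder stands alone on its base (foot at crop (424,542), top (397,320)), the gripper is clear above it, and the can and jar are untouched. I'll fit the upright stand and the pad in the same camera, so that any shared bias cancels.

Run:
```python
from st import *
print("q",sensors.get_obs()["joint_positions"])
uv=lambda l:(np.array(l,float)+.5)/5-.5+[130,110]
F=uv([(397,320),(410,427),(424,548),(322,548),(534,529),(440,470)])
def U(p):
    x,y,a=p;c,s=np.cos(a),np.sin(a);k=35*np.array([[c,s],[-s,c]])
    fr=np.array([-.64,-.77])*9
    cor=[(x,y)+d for d in(k[0]+k[1],k[0]-k[1],-k[0]+k[1],-k[0]-k[1])]
    P=proj("side",[[x,y,150],[x,y,83],[x+fr[0],y+fr[1],12]]);q=proj("side",[[*d,12] for d in cor])
    return np.r_[P,q[[q[:,0].argmin()]],q[[q[:,0].argmax()]],q[[q[:,1].argmin()]]]
r=least_squares(lambda p:(U(p)-F).ravel(),[512,116,.19],diff_step=1e-4);print("stand",r.x[:2],np.degrees(r.x[2]),r.fun.reshape(-1,2).T)
for n,roi in dict(side=(155,155,222,212),top=(175,198,232,252)).items():
    im=cv2.imread(f"pics/{n}0.png");h=cv2.cvtColor(im,cv2.COLOR_BGR2HSV).astype(int)
    m,c,s=blob((h[...,1]<90)&(h[...,2]>130),roi)
    cn=max(cv2.findContours(m.astype(np.uint8),0,1)[0],key=len)[:,0]
    w=np.array([back(n,p,3)[:2] for p in cn.astype(float)])
    f=least_squares(lambda q:np.hypot(*(w-q[:2]).T)-q[2],[535,260,55],loss="soft_l1");print(n,f.x)
```

```text
q [ 0.08  0.38  1.57  0.    1.19 -0.11]
stand [512.14 116.01] 6.517943933492165 [[ 0.18  0.66  0.65 -0.3   0.38 -1.66]
 [ 0.01  0.75  1.01 -1.07  1.04 -1.87]]
side [536.79 258.38  53.84]
top [535.71 264.82  54.56]
```

```bash
echo "[513.9,118.8,191.7,101]">cmd.json; python3 pl.py 513.4,117.5,191.7,101 513.4,117.5,100,101 513.4,117.5,122,101 538,260,122,101 538,260,103,101
```

```text
513.4,117.5,191.7,101 -> [-1.2 -0.7 -0.  -0. ]
513.4,117.5,100,101 -> [-1.2 -0.7 91.7 -0. ]
513.4,117.5,122,101 -> [-1.2 -0.7 69.7 -0. ]
538,260,122,101 -> [134.   50.6  69.7  -0. ]
538,260,103,101 -> [134.   50.6  88.7  -0. ]
```

{"api": "arm_command", "payload": {
  "increments": [0.4,-1.2,-0.7,20,0,0.4,-1.2,-0.7,45,0,0.4,-1.2,-0.7,70,0,0.4,-1.2,-0.7,86,0,0.4,-1.2,-0.7,91.7,0,0.4,-1.2,-0.7,91.7,0,0.55,-1.2,-0.7,91.7,0,0.65,-1.2,-0.7,91.7,0,0.72,-1.2,-0.7,91.7,0,0.78,-1.2,-0.7,91.7,0,0.83,-1.2,-0.7,91.7,0,1,-1.2,-0.7,91.7,0,1,-1.2,-0.7,91.7,0,1,-1.2,-0.7,91.7,0,1,-1.2,-0.7,91.7,0,1,-1.2,-0.7,87,0,1,-1.2,-0.7,80,0,1,-1.2,-0.7,74,0,1,-1.2,-0.7,69.7,0,1,-1.2,-0.7,69.7,0]
}}

```text
time: 13.85
tool_pos: [513.5, 117.5, 121.9]
tcp_rot: [3.141, -0.0, 1.763]
contact_force: [-0.0, 0.7, -5.0]
grip_width: 17.7
```

```bash
echo "[513.4,117.5,122,101]">cmd.json; python3 pl.py 538,260,122,101
python3 - <<'E'
from h import *
o=sensors.get_obs();print(o["time"],o["tool_pos"],o["contact_force"],o["grip_width"],o["moment"])
E
```

```text
538,260,122,101 -> [135.2  51.3  -0.   -0. ]
13.85 [513.51 117.46 121.93] [-0.03  0.65 -4.97] 17.661010986758875 [-0.1   0.05 -0.04]
```

{"api": "arm_command", "payload": {
  "increments": [1,5,2,0,0,1,15,5.7,0,0,1,28,10.6,0,0,1,43,16.3,0,0,1,58,22,0,0,1,73,27.7,0,0,1,88,33.4,0,0,1,103,39.1,0,0,1,117,44.4,0,0,1,127,48.2,0,0,1,133,50.5,0,0,1,135.2,51.3,0,0,1,135.2,51.3,0,0,1,135.2,51.3,5,0,1,135.2,51.3,10,0,1,135.2,51.3,14,0,1,135.2,51.3,16.5,0,1,135.2,51.3,16.5,0]
}}

```text
time: 16.1
tool_pos: [537.8, 259.9, 104.8]
tcp_rot: [-3.141, -0.0, 1.762]
contact_force: [-0.8, -0.2, -4.4]
grip_width: 17.4
```

Run:
```python
from h import *
o=sensors.get_obs();print(o["time"],o["tool_pos"],o["contact_force"],o["grip_width"],o["moment"])
im=imaging.capture("side");cv2.imwrite("pics/side6.png",im);x0,y0=130,110
cv2.imwrite("pics/a6.png",cv2.resize(im[y0:y0+110,x0:x0+130],None,fx=5,fy=5,interpolation=cv2.INTER_CUBIC))
```

```text
16.1 [537.84 259.89 104.79] [-0.78 -0.21 -4.37] 17.366888837862028 [-0.11  0.09  0.02]
```

View pics/a6.png

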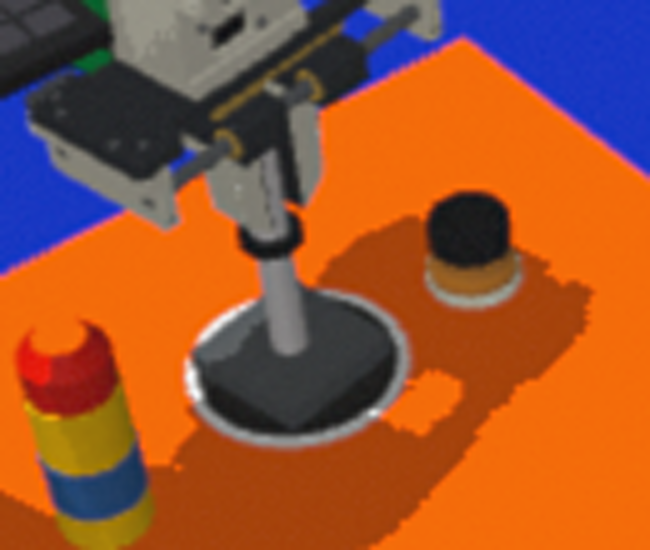

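The base now hovers over the pad: corners at left (192,357), right (400,340) and front (293,430), with the rim spanning 185–410 by 288–446. I'll compute the centring before setting it down.

Run:
```python
from h import *
uv=lambda l:(np.array(l,float)+.5)/5-.5+[130,110]
L,R,Fr,Bk=uv([(192,357),(400,340),(293,431),(308,291)])
for z in(15.5,17):
  print(z,*[back("side",p,z)[:2] for p in(L,R,Fr,Bk)],"centre LR",(back("side",L,z)+back("side",R,z))[:2]/2,"FB",(back("side",Fr,z)+back("side",Bk,z))[:2]/2)
print("foot",back("side",uv((289,349)),16), "collar",back("side",uv((270,236)),87))
for a,b in (((185,368),(410,366)),((298,288),(297,447))):print("pad",(back("side",uv(a),3)+back("side",uv(b),3))[:2]/2)
im=cv2.imread("pics/side6.png");h=cv2.cvtColor(im,cv2.COLOR_BGR2HSV).astype(int)
m,c,s=blob((h[...,1]<90)&(h[...,2]>130),(155,155,222,212));print("rim visible",s)
```

```text
15.5 [495.18 286.19] [578.59 228.17] [503.33 211.45] [565.04 287.54] centre LR [536.89 257.18] FB [534.18 249.49]
17 [494.51 284.73] [577.77 226.8 ] [502.64 210.11] [564.25 286.07] centre LR [536.14 255.77] FB [533.44 248.09]
foot [533.76 258.77  16.  ] collar [535.8  261.08  87.  ]
pad [536.   257.69]
pad [536.75 258.72]
rim visible [167 168  45  31 143]
```

The stand is centred within about 2 mm, so I'll lower it gently onto the pad.

{"api": "arm_command", "payload": {
  "increments": [1,0.5,0,0.7,0,1,0.5,0,1.4,0,1,0.5,0,2,0,1,0.5,0,2,0]
}}

```text
time: 16.65
tool_pos: [537.8, 260.4, 103.0]
tcp_rot: [-3.141, -0.0, 1.763]
contact_force: [0.0, 0.4, -5.9]
grip_width: 17.3
```

{"api": "arm_command", "payload": {
  "increments": [1,0,0,0.5,0,1,0,0,1,0,1,0,0,1,0]
}}

```text
time: 17.02
tool_pos: [538.0, 260.5, 102.6]
tcp_rot: [3.141, -0.0, 1.763]
contact_force: [-2.3, -0.9, 0.1]
grip_width: 17.3
```

{"api": "arm_command", "payload": {
  "increments": [1,0,0,0.4,0,1,0,0,0.4,0,0.8,0,0,0.4,0,0.76,0,0,0.4,0,0.72,0,0,0.4,0,0.68,0,0,0.4,0,0.6,0,0,0.4,0,0.5,0,0,0.4,0,0.4,0,0,0.4,0,0.4,0,0,0.4,0,0.4,0,0,-15,0,0.4,0,0,-40,0,0.4,0,0,-75,0,0.4,0,0,-110,0,0.4,0,0,-130,0,0.4,0,0,-130,0]
}}

```text
time: 19.02
tool_pos: [538.7, 260.8, 234.7]
tcp_rot: [3.137, -0.001, 1.763]
contact_force: [0.6, -1.3, -0.2]
grip_width: 55.0
```

```bash
python3 - <<'E'
from h import *
o=sensors.get_obs();print(o["time"],o["tool_pos"],o["contact_force"],o["grip_width"],o["moment"],o["joint_positions"])
im=imaging.capture("side");cv2.imwrite("pics/side7.png",im)
# reel centre again, full tube: ellipse of top flange outline
h=cv2.cvtColor(im,cv2.COLOR_BGR2HSV).astype(int)
m,c,s=blob((h[...,0]>45)&(h[...,0]<80)&(h[...,1]>100),(330,305,390,365))
cn=max(cv2.findContours(m.astype(np.uint8),0,1)[0],key=len)[:,0].astype(float)
w=np.array([back("side",p,32)[:2] for p in cn]);f=least_squares(lambda q:np.hypot(*(w-q[:2]).T)-q[2],[531,-305,30],loss="soft_l1",f_scale=1);print("reel",f.x,np.abs(f.fun).max())
E
echo "[538,260.5,232.1,101]">cmd.json; python3 pl.py 531.5,-304,232.1,101 531.5,-304,50,101
```

```text
19.025 [538.69 260.75 234.73] [ 0.64 -1.26 -0.17] 55.04839192591769 [-0.07  0.01  0.03] [0.32 0.47 1.3  0.   1.36 0.13]
reel [ 532.06 -305.2    28.09] 1.1450818548571498
531.5,-304,232.1,101 -> [-552.9 -114.1   -0.    -0. ]
531.5,-304,50,101 -> [-552.9 -114.1  182.1   -0. ]
```

The stand is set down and released. Regripping it with the jaws turned 90° should centre it in the other direction too, because the bore clearance is only ±2 mm.

{"api": "arm_command", "payload": {
  "increments": [0.4,0,0,0,10,0.4,0,0,0,20,0.4,0,0,0,30,0.4,0,0,0,40,0.4,0,0,0,50,0.4,0,0,0,60,0.4,0,0,0,70,0.4,0,0,0,80,0.4,0,0,0,90,0.4,0,0,20,90,0.4,0,0,60,90,0.4,0,0,95,90,0.4,0,0,118,90,0.4,0,0,127,90,0.4,0,0,127,90]
}}

```text
time: 20.95
tool_pos: [537.5, 260.3, 104.4]
tcp_rot: [3.141, 0.002, 0.192]
contact_force: [-0.6, 0.0, -0.1]
grip_width: 54.8
```

{"api": "arm_command", "payload": {
  "increments": [0.55,0,0,0,0,0.65,0,0,0,0,0.7,0,0,0,0,0.74,0,0,0,0,0.77,0,0,0,0,0.8,0,0,0,0,0.83,0,0,0,0,0.86,0,0,0,0,1,0,0,0,0,1,0,0,0,0,1,0,0,0,0]
}}

```text
time: 22.32
tool_pos: [537.6, 260.1, 104.6]
tcp_rot: [3.141, 0.001, 0.192]
contact_force: [-1.1, 0.9, -3.9]
grip_width: 18.0
```

{"api": "arm_command", "payload": {
  "increments": [1,0,0,-1.5,0,1,0,0,-3,0,1,0,0,-3,0,1,0,0,-3,0]
}}

```text
time: 22.82
tool_pos: [537.8, 260.4, 108.0]
tcp_rot: [3.142, 0.0, 0.192]
contact_force: [-0.1, 0.2, -5.5]
grip_width: 17.2
```

{"api": "arm_command", "payload": {
  "increments": [1,0,0,1,0,1,0,0,2,0,1,0,0,3,0,1,0,0,3.5,0,1,0,0,3.5,0,1,0,0,3.5,0]
}}

```text
time: 23.58
tool_pos: [537.9, 260.5, 104.6]
tcp_rot: [-3.141, -0.0, 0.192]
contact_force: [-0.8, -0.3, -3.7]
grip_width: 17.2
```

Run:
```python
from h import *
for i in range(3):
    imaging.capture("top");o=sensors.get_obs();print(o["time"],o["tool_pos"],o["contact_force"],o["grip_width"],o["moment"])
```

```text
23.625 [537.88 260.46 104.59] [ 0.74 -0.22 -3.96] 17.202079011327676 [-0.04  0.23 -0.05]
23.675 [537.88 260.46 104.6 ] [-1.02  0.37 -4.58] 17.405506706263324 [-0.02  0.24 -0.04]
23.725 [537.88 260.46 104.63] [ 0.1  -0.51 -3.46] 17.291552420936274 [0.   0.17 0.02]
```

Still slightly suspended, so lower a little more.

{"api": "arm_command", "payload": {
  "increments": [1,0,0,0.4,0,1,0,0,0.8,0,1,0,0,0.8,0]
}}

```text
time: 24.1
tool_pos: [538.0, 260.6, 104.6]
tcp_rot: [-3.141, -0.001, 0.192]
contact_force: [-3.2, -0.8, 4.8]
grip_width: 17.2
```

{"api": "arm_command", "payload": {
  "increments": [1,0,0,-0.3,0,0.8,0,0,-0.3,0,0.76,0,0,-0.3,0,0.72,0,0,-0.3,0,0.68,0,0,-0.3,0,0.6,0,0,-0.3,0,0.5,0,0,-0.3,0,0.4,0,0,-0.3,0,0.4,0,0,-0.3,0,0.3,0,0,-15,0,0.2,0,0,-40,0,0.1,0,0,-75,0,0,0,0,-110,0,0,0,0,-126,0,0,0,0,-126,0]
}}

```text
time: 25.98
tool_pos: [538.2, 260.6, 230.9]
tcp_rot: [-3.141, -0.002, 0.192]
contact_force: [1.0, 0.5, -1.0]
grip_width: 91.9
```

```bash
echo "[538,260.5,229.8,11]">cmd.json; python3 pl.py 532,-304.5,229.8,11
python3 - <<'E'
from h import *
o=sensors.get_obs();print(o["time"],o["tool_pos"],o["tcp_rot"],o["grip_width"],o["joint_positions"])
E
```

```text
532,-304.5,229.8,11 -> [-113.7  553.5   -0.    -0. ]
25.975 [538.24 260.57 230.89] [-3.14 -0.    0.19] 91.86805234142984 [0.32 0.47 1.31 0.   1.36 1.7 ]
```

{"api": "arm_command", "payload": {
  "increments": [0,-8,40,0,0,0,-18,88,0,0,0,-28,136,0,0,0,-38,184,0,0,0,-48,232,0,0,0,-58,280,0,0,0,-68,328,0,0,0,-78,376,0,0,0,-88,424,0,0,0,-97,472,0,0,0,-106,515,0,0,0,-111,541,10,0,0,-113.7,553.5,50,0,0,-113.7,553.5,100,0,0,-113.7,553.5,145,0,0,-113.7,553.5,165,0,0,-113.7,553.5,170,0,0,-113.7,553.5,170,0]
}}

```text
time: 28.22
tool_pos: [531.8, -304.2, 59.5]
tcp_rot: [-3.141, 0.0, 0.192]
contact_force: [0.2, -0.1, -0.5]
grip_width: 92.2
```

```bash
echo "[532,-304.5,59.8,11]">cmd.json
python3 - <<'E'
from h import *
o=sensors.get_obs();print(o["time"],o["tool_pos"],o["tcp_rot"],o["grip_width"],o["joint_positions"])
im=imaging.capture("side");x0,y0=300,270
big=cv2.resize(im[y0:y0+110,x0:x0+130],None,fx=5,fy=5,interpolation=cv2.INTER_CUBIC)
S=lambda p:tuple(np.int32((p-[x0,y0]+.5)*5-.5))
t=np.linspace(0,2*np.pi,60);T=o["tool_pos"]
for z in(0,32):cv2.polylines(big,[np.array([S(p) for p in proj("side",np.c_[T[0]+30*np.cos(t),T[1]+30*np.sin(t),0*t+z])])],1,(255,255,0))
cv2.imwrite("pics/a8.png",big)
E
```

```text
28.225 [ 531.77 -304.2    59.46] [-3.14  0.    0.19] 92.1869623708664 [-0.64  0.67  1.47  0.    1.    0.73]
```

View pics/a8.png

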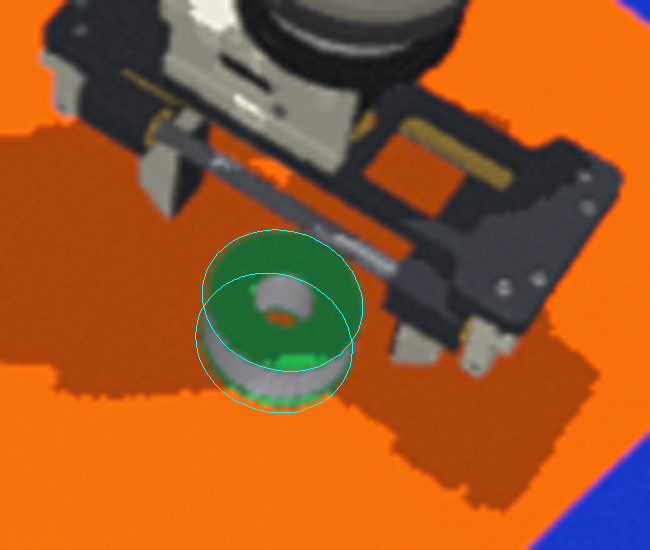

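The overlay circles at the TCP fit the reel's rims well, and the fingers clear it on both sides. I'll descend, grip to centre it, reopen, turn 90° and grip again.

{"api": "arm_command", "payload": {
  "increments": [0,0,0,15,0,0,0,0,32,0,0,0,0,46,0,0,0,0,54,0,0,0,0,56.3,0,0,0,0,56.3,0,0.2,0,0,56.3,0,0.3,0,0,56.3,0,0.36,0,0,56.3,0,0.42,0,0,56.3,0,0.42,0,0,56.3,0,0.42,0,0,56.3,0,0.3,0,0,56.3,0,0.1,0,0,56.3,0,0,0,0,56.3,0,0,0,0,56.3,0,0,0,0,56.3,0]
}}

```text
time: 30.4
tool_pos: [531.7, -304.6, 3.3]
tcp_rot: [-3.142, 0.0, 0.192]
contact_force: [0.5, -0.9, -0.2]
grip_width: 91.7
```

{"api": "arm_command", "payload": {
  "increments": [0,0,0,0,-10,0,0,0,0,-20,0,0,0,0,-30,0,0,0,0,-40,0,0,0,0,-50,0,0,0,0,-60,0,0,0,0,-70,0,0,0,0,-80,0,0,0,0,-90,0,0,0,0,-90,0.2,0,0,0,-90,0.3,0,0,0,-90,0.36,0,0,0,-90,0.42,0,0,0,-90,1,0,0,0,-90,1,0,0,0,-90,1,0,0,0,-90]
}}

```text
time: 32.52
tool_pos: [531.8, -304.7, 3.5]
tcp_rot: [3.141, 0.0, 1.762]
contact_force: [-0.5, 0.3, 2.3]
grip_width: 57.8
```

```bash
python3 - <<'E'
from h import *
o=sensors.get_obs();print(o["time"],o["tool_pos"],o["tcp_rot"],o["grip_width"],o["contact_force"],o["joint_positions"])
E
echo "[532,-304.5,3.5,101]">cmd.json; python3 pl.py 532,-304.5,190,101 538,260.5,190,101
```

```text
32.525 [ 531.8  -304.65    3.52] [3.14 0.   1.76] 57.83097668095625 [-0.46  0.26  2.32] [-0.65  0.74  1.51  0.    0.89 -0.84]
532,-304.5,190,101 -> [   0.     0.  -186.5   -0. ]
538,260.5,190,101 -> [ 553.5  113.7 -186.5   -0. ]
```

{"api": "arm_command", "payload": {
  "increments": [1,0,0,-4,0,1,0,0,-14,0,1,0,0,-30,0,1,0,0,-50,0,1,0,0,-75,0,1,0,0,-100,0,1,0,0,-125,0,1,0,0,-150,0,1,0,0,-170,0,1,0,0,-182,0,1,0,0,-186.5,0,1,0,0,-186.5,0]
}}

```text
time: 34.02
tool_pos: [531.6, -304.5, 189.7]
tcp_rot: [-3.141, -0.0, 1.763]
contact_force: [0.2, -0.6, -1.8]
grip_width: 58.2
```

Run:
```python
from h import *
o=sensors.get_obs();print(o["time"],o["tool_pos"],o["grip_width"],o["contact_force"],o["moment"])
im=imaging.capture("side");cv2.imwrite("pics/side9.png",im)
h=cv2.cvtColor(im,cv2.COLOR_BGR2HSV).astype(int)
p=proj("side",o["tool_pos"])[0];x,y=np.int32(p);print(p)
g=((h[...,0]>45)&(h[...,0]<80)&(h[...,1]>100))[y-40:y+40,x-40:x+40]
n,l,s,c=cv2.connectedComponentsWithStats(g.astype(np.uint8))
for i in range(1,n):
    if s[i,4]>10:print(s[i]+[x-40,y-40,0,0,0])
T=o["tool_pos"];t=np.linspace(0,2*np.pi,90)
for z in(-3.5,28.5):
    q=proj("side",np.c_[T[0]+30*np.cos(t),T[1]+30*np.sin(t),0*t+T[2]+z]);print(z,q.min(0),q.max(0))
```

```text
34.025 [ 531.57 -304.49  189.72] 58.166435356848844 [ 0.25 -0.63 -1.78] [-0.12  0.02  0.04]
[365.67 280.95]
[376 263   6   7  19]
[377 270   9  17  51]
[367 288  17  10  25]
-3.5 [347.37 267.64] [383.6  297.35]
28.5 [349.11 256.13] [386.34 286.1 ]
```

The lifted reel's outline matches the prediction within 1 px (bottom row 297 against 297.35), so it is level and centred in the jaws. I'll carry it over the post.

{"api": "arm_command", "payload": {
  "increments": [1,12,2.5,0,0,1,36,7.4,0,0,1,72,14.8,0,0,1,112,23,0,0,1,152,31.2,0,0,1,192,39.4,0,0,1,232,47.7,0,0,1,272,55.9,0,0,1,312,64.1,0,0,1,352,72.3,0,0,1,392,80.5,0,0,1,432,88.7,0,0,1,472,97,0,0,1,505,103.7,0,0,1,530,108.9,0,0,1,545,112,0,0,1,551.5,113.3,0,0,1,553.5,113.7,0,0,1,553.5,113.7,0,0,1,553.5,113.7,0,0]
}}

```text
time: 36.58
tool_pos: [538.0, 259.7, 190.0]
tcp_rot: [-3.142, 0.0, 1.762]
contact_force: [-0.0, 0.2, -1.1]
grip_width: 58.3
```

```bash
echo "[538,260.5,190,101]">cmd.json
python3 - <<'E'
from h import *
o=sensors.get_obs();print(o["time"],o["tool_pos"],o["grip_width"],o["contact_force"],o["moment"])
im=imaging.capture("side");cv2.imwrite("pics/side10.png",im)
# upright stand before: side7 (before regrip) vs now; and reel outline vs prediction
h=cv2.cvtColor(im,cv2.COLOR_BGR2HSV).astype(int)
p=proj("side",o["tool_pos"])[0];x,y=np.int32(p);print(p)
g=((h[...,0]>45)&(h[...,0]<80)&(h[...,1]>100))[y-35:y+35,x-35:x+35]
n,l,s,c=cv2.connectedComponentsWithStats(g.astype(np.uint8))
for i in range(1,n):
    if s[i,4]>10:print(s[i]+[x-35,y-35,0,0,0])
T=o["tool_pos"];t=np.linspace(0,2*np.pi,90)
for z in(-3.5,28.5):
    q=proj("side",np.c_[T[0]+30*np.cos(t),T[1]+30*np.sin(t),0*t+T[2]+z]);print(z,q.min(0),q.max(0))
for z in (30,60,75,100,110,120,140):
    q=proj("side",[538,260.5,z+3])[0];r=int(round(q[1]));b=(h[...,1]<60)&(h[...,2]>90)
    xs=[k for k in range(int(q[0])-12,int(q[0])+13) if b[r,k]];print(z,q,min(xs,default=0),max(xs,default=0),len(xs))
E
```

```text
36.575 [537.98 259.71 189.95] 58.28359552784248 [-0.01  0.23 -1.11] [-0.09  0.1   0.02]
[178.42 121.76]
[170 105  21  17 219]
[144 121  48  15 105]
-3.5 [165.04 114.73] [192.21 131.6 ]
28.5 [162.65 103.03] [190.37 119.83]
30 [187.52 173.19] 175 191 14
60 [185.87 164.05] 183 189 7
75 [185.03 159.36] 0 0 0
100 [183.59 151.36] 181 187 7
110 [183.   148.09] 180 186 7
120 [182.4  144.79] 180 186 7
140 [181.19 138.05] 178 184 7
```

The post columns agree with axis (538, 260.5) within 0.4 px. I'll lower slowly and watch the forces.

{"api": "arm_command", "payload": {
  "increments": [1,0.4,0,8,0,1,0.4,0,18,0,1,0.4,0,26,0,1,0.4,0,30,0,1,0.4,0,33,0,1,0.4,0,36,0,1,0.4,0,39,0,1,0.4,0,42,0,1,0.4,0,42,0]
}}

```text
time: 37.75
tool_pos: [537.6, 260.8, 147.7]
tcp_rot: [-3.141, 0.0, 1.763]
contact_force: [-0.1, 0.4, -1.9]
grip_width: 57.8
```

{"api": "arm_command", "payload": {
  "increments": [1,0,0,5,0,1,0,0,11,0,1,0,0,17,0,1,0,0,23,0,1,0,0,29,0,1,0,0,35,0,1,0,0,41,0,1,0,0,46,0,1,0,0,50,0,1,0,0,50,0]
}}

```text
time: 39.0
tool_pos: [537.6, 260.8, 97.6]
tcp_rot: [-3.141, -0.0, 1.763]
contact_force: [-0.3, 0.7, -1.7]
grip_width: 57.9
```

{"api": "arm_command", "payload": {
  "increments": [1,0,0,2,0,1,0,0,3.5,0,1,0,0,4.5,0,1,0,0,4.5,0,1,0,0,4.5,0]
}}

```text
time: 39.62
tool_pos: [537.8, 260.8, 93.5]
tcp_rot: [3.141, -0.0, 1.763]
contact_force: [-0.7, -0.2, -1.0]
grip_width: 57.8
```

{"api": "arm_command", "payload": {
  "increments": [1,0,0,0.5,0,1,0,0,1,0,1,0,0,1,0,1,0,0,1,0]
}}

```text
time: 40.12
tool_pos: [537.8, 260.8, 92.6]
tcp_rot: [3.141, -0.0, 1.763]
contact_force: [-0.3, 0.9, -0.6]
grip_width: 57.8
```

{"api": "arm_command", "payload": {
  "increments": [1,0,0,0.5,0,1,0,0,0.9,0,1,0,0,0.9,0]
}}

```text
time: 40.5
tool_pos: [537.9, 260.9, 92.5]
tcp_rot: [3.141, -0.0, 1.763]
contact_force: [-2.2, -0.6, 6.2]
grip_width: 57.9
```

The reel is on the collar. I'll release it slowly and retreat straight up.

{"api": "arm_command", "payload": {
  "increments": [1,0,0,-0.4,0,0.34,0,0,-0.4,0,0.32,0,0,-0.4,0,0.3,0,0,-0.4,0,0.25,0,0,-0.4,0,0.2,0,0,-0.4,0,0.15,0,0,-0.4,0,0.1,0,0,-0.4,0,0.1,0,0,-0.4,0,0.1,0,0,-8,0,0.1,0,0,-22,0,0.1,0,0,-45,0,0.1,0,0,-80,0,0.1,0,0,-115,0,0.1,0,0,-150,0,0.1,0,0,-170,0,0.1,0,0,-170,0]
}}

```text
time: 42.62
tool_pos: [538.5, 261.1, 264.2]
tcp_rot: [3.137, -0.001, 1.763]
contact_force: [0.9, 0.3, 0.3]
grip_width: 82.3
```

Run:
```python
from h import *
o=sensors.get_obs();print(o["time"],o["tool_pos"],o["grip_width"],o["contact_force"])
im=imaging.capture("side");t=imaging.capture("top");x0,y0=120,100
a=cv2.resize(im[y0:y0+120,x0:x0+140],None,fx=5,fy=5,interpolation=cv2.INTER_CUBIC)
cv2.imwrite("pics/a11.png",a);cv2.imwrite("pics/top11.png",t)
T=np.linspace(0,2*np.pi,90)
h=cv2.cvtColor(im,cv2.COLOR_BGR2HSV).astype(int);g=(h[...,0]>45)&(h[...,0]<80)&(h[...,1]>100)
m,c,s=blob(g,(160,125,215,190));print("top flange",s)
for z in(89,121):
    q=proj("side",np.c_[538+30*np.cos(T),260.5+30*np.sin(T),0*T+z]);print(z,q.min(0),q.max(0))
# bystanders: pixel change between first and last
i0=cv2.imread("pics/side0.png")
for nm,(a1,b1,a2,b2) in dict(can=(130,170,164,222),jar=(213,146,238,174),meter=(296,162,366,220)).items():
    d=cv2.absdiff(i0,im)[b1:b2,a1:a2].max(2);print(nm,(d>60).sum(),d.size)
```

```text
42.625 [538.51 261.09 264.21] 82.28134131908911 [0.92 0.31 0.27]
top flange [171 140  24  16 229]
89 [171.58 147.52] [197.17 164.49]
121 [169.46 137.12] [195.54 154.06]
can 56 1768
jar 229 700
meter 0 4060
```

View pics/a11.png

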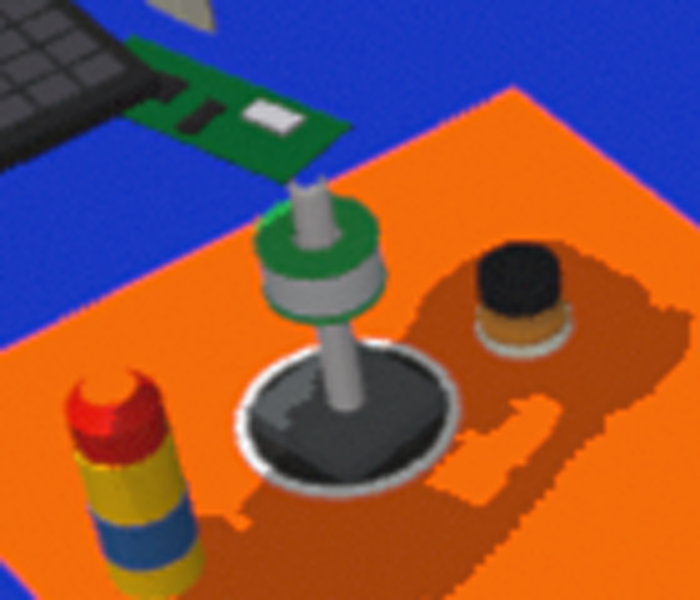

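The last picture shows the reel level on the post, hiding the collar, with the post protruding above it. The base is within the pad rim and the gripper is clear. The pixel change at the jar comes from the arm's shadow, since its lid is still at the same pixels as before.

```bash
python3 -c "
from plant import ticket;print(ticket.close_job())"
```

```text
the job is handed in; nothing more can be done
None
```

The job is handed in at about 43 s of the 72 s allowed. The holder stands on the pad with the reel on its collar, and the robot is touching nothing.

**What I did:** I gripped the lying post near its end and turned the holder upright about its base edge. I set it down clear of the pad and let go. I then took it by the post, set it on the pad, and regripped it once at 90°, lifting it about 3 mm, to centre it. I centred the reel in the jaws with two grips at 90° and lowered it over the post. The first contact on the collar was about 6 N, and after that I released it and withdrew upward.

**Last checks:**
- **Position:** the last picture shows the holder upright with its base inside the pad rim. Before set-down I measured the base about 2 mm from the pad's centre. The reel is level on the post.
- **Bystanders:** the multimeter's pixels are unchanged. Some pixels changed at the can and more at the jar. The jar is still at the same place in the picture and in the arm's shadow, and the can looks unmoved.
- **Forces:** the highest contact force I read was about 14 N, when the holder was pressed against the bench while being turned upright. I read it only between moves.

**Disagreements:**
- The two cameras differed by about 7 mm in y. The side view matched the gripper's fingers to about 0.5 px, so I used that one.
- The gripper read about 58 mm on the 60 mm reel.
- The reel's top flange appeared about 2 px lower than predicted in the last picture. I put both of these down to measurement error, as the contact height (92.5 mm) fitted the collar.

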